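# Close the draft shield and tare the balance

### The arm

A 7-joint arm with a two-finger parallel gripper is mounted at the origin on a cart in front of the work surface, level with it; the furniture and walls round the work are solid. World frame = base frame: x ahead of the robot, y to its left, z up, the work surface at z = 0. Lengths are in mm, angles in rad, forces in N, time in s.
With the tool pointing down it reaches from about 350 to 900 mm from the base axis. Payload 7.2 kg.
Tool frame: the origin (TCP) lies midway between the tips of the shut fingers; the grasp point (between the pads) lies arm.pinch_z behind it (arm.pinch_z is the distance from the TCP to the grasp point, in mm); z points along the fingers, y is the line along which they close (so a half turn about z gives the same grasp; the last joint's range is limited). The gripper opens to 85 mm and grips with 20 to 120 N. Pads are 22 mm wide; open, the fingers measure 114 mm over their backs; the gripper's body (76 mm by 85 mm) begins 54 mm behind the grasp point. The pads swing forward as they close: fully open they stand 13 mm farther back than shut.
Start: joints at [-1.224, 0.411, -0.013, 1.596, 0.006, 1.134, -0.082], TCP at [251.889, 571.997, 231.297] pointing down, gripper open.
Joint ranges: [-2.95, 2.95], [-0.29, 1.99], [-1.47, 1.44], [0.14, 2.54], [-1.03, 4.17], [0.13, 1.85], [-2.86, 2.86]. Speed limits (rad/s): [2.39, 2.39, 3.01, 3.01, 3.14, 3.14, 3.14].

### API

Orientations are given as a unit quaternion [x, y, z, w].
In Python, from bench import arm gives the robot as it stands. The module is installed in compiled form; this text tells all that it offers.
- The arm moves only by the tool step_arm, never from a script. Its argument "plan" is a list of rows, each an object of numbers: "hand": the finger opening in m, from 0 to 0.0854; "x", "y", "z": the shift along the tool's x, y, z in m; "wx", "wy", "wz": the turn, a rotation vector about the tool's x, y, z in rad. In form: [{"hand": .., "x": .., "y": .., "z": .., "wx": .., "wy": .., "wz": ..}, ...]. A call has 1 to 10 rows; each row shifts and turns the commanded pose from where the row before left it, along the tool's axes as they then stand; what a row does not reach is not made up. A row lasts 1/12 s, in which the tool goes at most 41.7 mm and 7.16 degrees, less where a joint would pass 70% of its speed; a pose out of reach is approached as far as the arm can. A call with a gripper value outside its range is refused whole. The fingers move at their own pace and stop on an object; "newtons" is the grip in N (left out, the last holds). Time passes only in rows, so rows that do not move let the fingers close. It gives the time, the measured TCP pose, the force, the opening and the grip force at its end, in the units of the state.
- arm.state(): the state, without advancing time (a new reading comes with each control period).
- arm.read_camera(name): name is "side" or "top"; returns a dict with "image" (400x640x3 uint8, red, green, blue), "depth" (400x640 float32, mm along the optical axis (not along the pixel's ray), 0 where there is no reading), "camera_matrix" (3x3 intrinsics, pixels), "distortion" ([k1, k2, p1, p2, k3] as OpenCV has them; the pictures are not rectified), "rvec" (rotation vector, rad) and "tvec" (3), from world to camera coordinates, as OpenCV has them. Camera axes: x right, y down, z forward; pixel columns grow to the right and rows downward; lengths in mm; the calibration is good to about 2 mm. A picture is of the moment at which its call begins.
- arm.close_job(): hands the job in; it is judged then, once.
The state is a dict: "time_s": time; "qpos": joint angles; "joint_velocities": joint speeds; "joint_torque": joint torques, N m; "eef_pos": TCP position; "ee_rot": TCP orientation; "contact_force": force on the tool from outside, world axes, zero at the start; "moment": the same for the moment, N m; "gripper_width": opening from 0.0 (shut) to 1.0 (fully open); "gripper_force": force on a finger pad.
Only numpy, scipy, OpenCV 4.12 (cv2) and the standard library are available. Lean on these libraries where they do the work, as an engineer would, in place of code of your own. Each camera call takes 0.05 s, during which the arm holds its last target. There are 200 camera calls.

### The job

The beaker with the sample stands on the balance and is ready to be tared, but the glass draft shield round it is open. With the fingertips only, push the left door, the right door and the top cover fully shut, in any order; then press the long tare key on the console all the way down and let it go. Do not press the tare key while any part of the shield is open, leave the round on/off key alone, pick nothing up, and do not disturb the beaker or the things standing about.

Things in the scene. Friction and masses are not known exactly. Their poses are not given: they have to be found in the camera images.
- balance: Fixed white laboratory balance with a glass draft shield over its pan (steel disc, 90 mm, top z 0.080). Origin on the worktop under the pan; x to its back (away from robot), y to its left (robot's view), z up. Spans x -0.19 (console with keys) to +0.105, y +-0.103; open doors stick out behind. Shield over x -0.085 to +0.085; its frame ends at z 0.185, only the three grips stand higher.
- left_door (a joint): Left glass side door of the draft shield, in m: 0 = fully shut (against its stop), 0.095 = fully open; it slides level along the balance's x axis, towards the back to open. About 2 N of sliding friction plus light damping (12 N per m/s); stays where it is left.
- left_door_grip (a point): Its finger grip is an upright black block, 12 mm thick (front to back), 28 mm wide, standing on the left door's upper edge from z = 0.182 to z = 0.214; this point is its centre at z = 0.199. Push its back face towards the balance's front to shut. When shut it lies at x -0.055, y +0.097 in the balance's frame.
- right_door (a joint): Right glass side door, in m: 0 = fully shut (against its stop), 0.095 = fully open; it slides level along the balance's x axis, towards the back to open. About 2 N of sliding friction plus light damping (12 N per m/s); stays where it is left.
- right_door_grip (a point): Its finger grip is an upright black block, 12 mm thick (front to back), 28 mm wide, standing on the right door's upper edge from z = 0.182 to z = 0.214; this point is its centre at z = 0.199. Push its back face towards the balance's front to shut. When shut it lies at x -0.055, y -0.097 in the balance's frame.
- top_cover (a joint): Glass top cover of the draft shield, in m: 0 = fully shut (against its stop), 0.095 = fully open; it slides level along the balance's x axis, towards the back to open. About 2 N of sliding friction plus light damping (12 N per m/s); stays where it is left.
- top_cover_grip (a point): Its finger grip is an upright black block, 12 mm thick (front to back), 40 mm wide, standing on the cover's upper edge from z = 0.182 to z = 0.214; this point is its centre at z = 0.199. Push its back face towards the balance's front to shut. When shut it lies at x -0.055, y 0 in the balance's frame.
- tare_key (a joint): Tare key in m: 0 = released, 0.004 = fully down; spring return, 4.4 N at full travel, counts as pressed from 0.0025.
- tare_key_top (a point): Centre of the top face of the tare key: the long bar-shaped key on the console, 18 mm (x) by 50 mm (y), standing 8 mm proud of a console face that slopes by 0.12 rad down towards the robot; at x -0.155, y -0.035, z about 0.065 in the balance's frame. Moves down, square to the console.
- power_key (a joint): On/off key in m: 0 = released, 0.004 = fully down; spring return as the tare key.
- power_key_top (a point): Centre of the top of the on/off key: the small round key, 20 mm across, on the same console, at x -0.155, y +0.055, z about 0.065 in the balance's frame. Not to be pressed.
- sample_beaker_mid (a point): Loose glass beaker with a white sample, 55 x 60 mm across, 70 mm high, standing on the pan inside the draft shield (top at z = 0.150); this point is its centre, half-way up.
- wash_bottle: Bystander, loose: white wash bottle with a bent blue spout, 63 x 108 x 204 mm, standing to the right of the balance. Origin at the centre of its underside.
- petri_dish_a: Bystander, loose: closed petri dish, 59 mm across, 15 mm high, left of the balance's front. Origin at the centre of its underside.
- petri_dish_b: Bystander, loose: a second, equal petri dish beside the first. Origin at the centre of its underside.
- sample_vial: Bystander, loose: small vial with a black cap, 27 mm across, 59 mm high, right of the balance's front. Origin at the centre of its underside.
- tool_beaker: Bystander, loose: beaker full of spatulas and rods, about 162 x 110 x 245 mm, left of the balance. Origin at the centre of its underside.
- empty_beaker: Bystander, loose: empty glass beaker, 73 x 78 x 95 mm, at the right. Origin at the centre of its underside.
- ball_pen: Bystander, loose: black pen, 145 mm long, lying at the left. Origin at the centre of its underside.
- sample_beaker: The same beaker; origin at the centre of its underside.
There are look-alikes about, which are no part of the job. Leave any green or purple look-alike of the sample_beaker alone.

How it is judged (in metres and radians):
On the way, in this order (a step that is already met when the one before it is completed fails the run):
1. both doors and the top cover are shut (within 3 mm) (value of joint each of left_door, right_door, top_cover below 0.003 m), for 0.2 s.
2. the tare key is pressed down with the shield shut (all of step 1 and value of joint tare_key above 0.0025 m), for 0.04 s.
At the end, for the whole second after the job is handed in: Both side doors and the top cover are within 3 mm of shut, the tare key has been pressed with the shield shut and has come back up, the on/off key is up, and the beaker stands upright and at rest on the pan within 10 mm of where it stood (all of step 1 and value of joint each of tare_key, power_key below 0.001 m and z of sample_beaker_mid in the frame of balance between 0.109 and 0.121 m and angle between sample_beaker_mid's own z axis and vertical below 0.1 rad and distance of sample_beaker_mid from where it was at the start of the episode below 0.01 m and linear speed of sample_beaker below 0.02 m/s); the robot touches nothing.
It fails at once if the tare key is pressed while a door or the cover is open (value of joint tare_key above 0.0025 m and value of joint any of left_door, right_door, top_cover above 0.003 m).
It fails at once if the arm or the gripper body, rather than the fingers, bears on the balance (contact force between the arm and balance above 4 N and contact force between the fingers and balance below 1 N).
It fails at once if the on/off key is pressed (value of joint power_key above 0.002 m).
It fails at once if the beaker is touched by the robot, shifted by 10 mm, lifted or tipped (contact force between any of the arm, the fingers and sample_beaker above 0.5 N or distance of sample_beaker_mid from where it was at the start of the episode above 0.01 m or angle between sample_beaker_mid's own z axis and vertical above 0.2 rad).
It fails at once if a bystander is moved or carried by more than 20 mm (distance of any of wash_bottle, petri_dish_a, petri_dish_b, sample_vial, tool_beaker, empty_beaker, ball_pen from where it was at the start of the episode above 0.02 m).
It also fails if it takes over 54 s, if anything falls off the work surface, if the arm or the gripper's body presses on something with over 40 N, if the wrist force passes 120 N, or if a joint passes its speed limit or range.

## Working session

There is one attempt and no reset: what is moved stays moved. The work goes in short steps, Python scripts to look and compute and a tool call to move; the robot and the scene stay as the last step left them, time stands still between calls to the robot, and variables do not carry over. Pictures are saved under pics/ and viewed, at most 10 in all, crops included, and the job is handed in when it is done.

Besides the shell and the picture viewer there is one more tool, called after "Call:" as a command line: name --argument value ..., lists and objects as JSON in quotes. step_arm: Moves the arm, as the interface text tells. Its arguments: {"type":"object","properties":{"plan":{"type":"array"},"newtons":{"type":"number"}},"required":["plan"]}

```bash
mkdir -p pics
cat > h.py <<'E'
import numpy as np, cv2
from bench import arm
def cam(n,save=None):
    d=arm.read_camera(n)
    np.savez(f'{n}.npz',**{k:np.array(v) for k,v in d.items()})
    if save: cv2.imwrite(f'pics/{save}.png',d['image'][:,:,::-1])
    return d
def load(n): return dict(np.load(f'{n}.npz'))
def ray(d,u,v):
    p=cv2.undistortPoints(np.array([[[u,v]]],float),np.array(d['camera_matrix'],float),np.array(d['distortion'],float))[0,0]
    R=cv2.Rodrigues(np.array(d['rvec'],float))[0]; t=np.array(d['tvec'],float).ravel()
    return -R.T@t, R.T@np.array([p[0],p[1],1.])
def atz(d,u,v,z):
    c,r=ray(d,u,v); return c+r*(z-c[2])/r[2]
def dep(d,u,v):
    c,r=ray(d,u,v); return c+r*d['depth'][int(v),int(u)]
def proj(d,P):
    return cv2.projectPoints(np.array(P,float).reshape(-1,3),np.array(d['rvec'],float),np.array(d['tvec'],float),np.array(d['camera_matrix'],float),np.array(d['distortion'],float))[0].reshape(-1,2)
E
python3 - <<'E'
from h import *
print(arm.state(), arm.pinch_z)
for n in('side','top'):
    d=cam(n,n+'0'); c,r=ray(d,320,200); print(n,c,r,d['camera_matrix'])
E
```

```text
{'time_s': 0.0, 'qpos': array([-1.22419788,  0.41192439, -0.01270677,  1.59705992,  0.00556356,
        1.13425091, -0.08222324]), 'joint_velocities': array([ 7.01713549e-04, -7.08947162e-04, -8.90592833e-05, -1.59281669e-04,
        3.92594011e-04,  7.81066681e-04, -8.30926879e-04]), 'joint_torque': array([ 5.30065499e-04, -6.00630784e+01,  6.82703611e-01, -2.99406964e+01,
        1.39253307e-02,  1.07461936e-02, -2.18365682e-05]), 'eef_pos': array([251.71097993, 571.53725914, 230.43130668]), 'ee_rot': array([ 2.05924678e-01,  9.78567515e-01, -7.94076862e-04, -1.24788341e-04]), 'contact_force': array([-0.0658687 , -0.15418306, -0.55855823]), 'moment': array([ 0.00060187, -0.03033119, -0.05605102]), 'gripper_force': 0.0, 'gripper_width': 0.9996830080091528} 18.700000000000003
side [ 365.9715157  1142.43434235 1121.76156105] [ 0.1028109  -0.74990795 -0.65385416] [[513.45804823   0.         330.66820011]
 [  0.         513.45804823 197.40587343]
 [  0.           0.           1.        ]]
top [ 285.02453031  -16.954177   1337.25932408] [ 0.16974677 -0.01267076 -0.9855048 ] [[373.60439306   0.         318.70356403]
 [  0.         373.60439306 205.04255686]
 [  0.           0.           1.        ]]
```

View pics/side0.png

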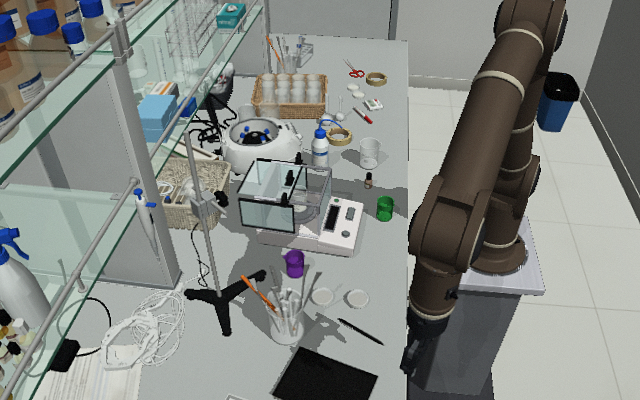

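View pics/top0.png

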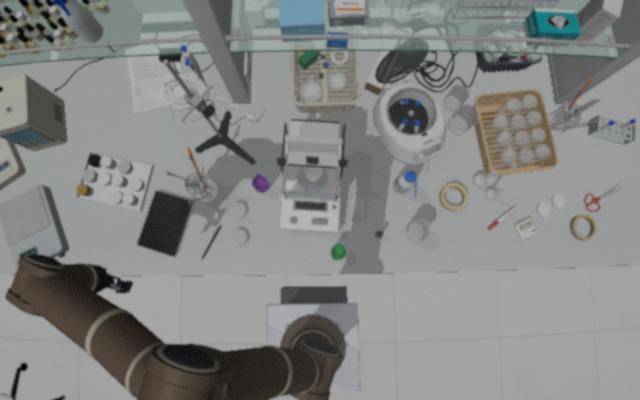

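Side view: balance at about (300,210), with green (385,208) and purple (294,263) look-alikes. Top view: balance at (313,175). I'll take enlarged crops of both.

Run:
```python
from h import *
for n,(a,b,c,e),s in(('top',(265,105,365,240),4.4),('side',(225,145,375,260),5)):
    i=load(n)['image'][b:e,a:c,::-1]; o=cv2.resize(i,None,fx=s,fy=s,interpolation=cv2.INTER_CUBIC)
    for u in range(a,c,10): cv2.putText(o,str(u),(int((u-a)*s),8),0,.3,(0,0,255)); cv2.line(o,(int((u-a)*s),8),(int((u-a)*s),14),(0,0,255))
    for v in range(b,e,10): cv2.putText(o,str(v),(0,int((v-b)*s)),0,.3,(0,0,255))
    cv2.imwrite(f'pics/{n}c.png',o)
```

```text
(no output)
```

View pics/topc.png

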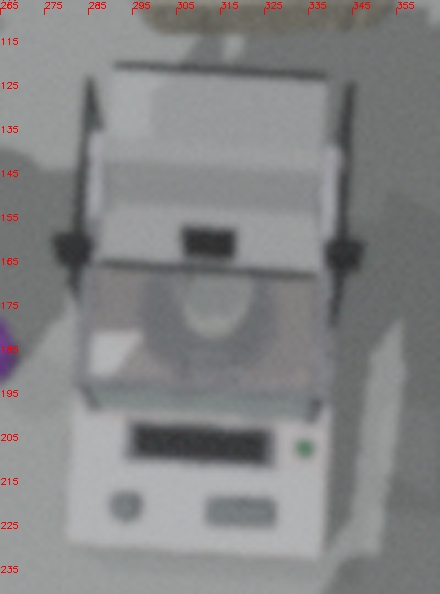

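View pics/sidec.png

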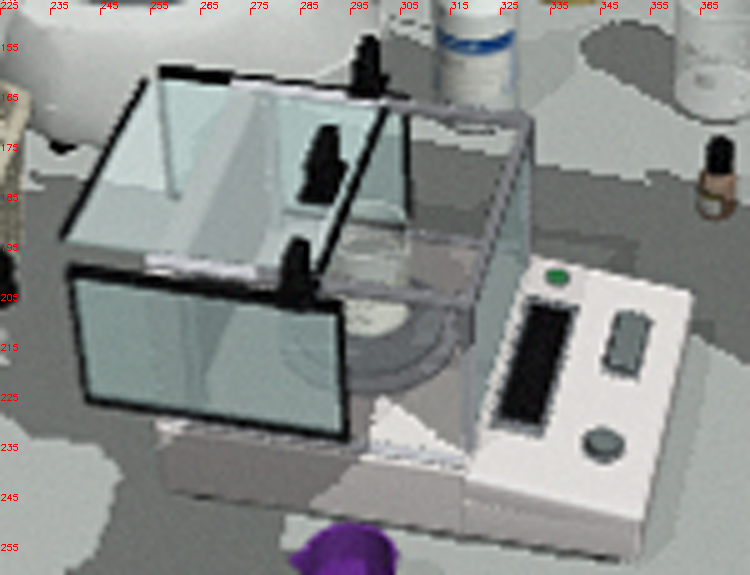

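Both crops agree:
- The three black grips are at top-view pixels (281,162), (312,160) and (343,163). In the side view they are at (285,199), (290,178) and (299,158).
- The long bar tare key is at (320,221) top and (351,214) side.
- The round power key is at (293,220) top and (346,234) side.
- The sample beaker is the clear one inside the shield.

Run:
```python
from h import *
t=load('top');s=load('side')
P={'tare':((319.8,221.4),(350.6,213.6),65),'power':((293.4,220),(345.8,233.6),65),'L':((281.4,161.8),(284.6,199),199),'T':((312.3,160),(289.6,177.6),199),'R':((343.4,163),(298.6,158.4),199)}
W={}
for k,(a,b,z) in P.items():
    A=atz(t,*a,z+ (8 if z>100 else 0));B=atz(s,*b,z)
    print(k,A.round(1),B.round(1),dep(t,*a).round(1),dep(s,*b).round(1)); W[k]=(A+B)/2
f={'tare':(-155,-35),'power':(-155,55)}
# balance pose fit: y of grips +-97, keys; unknown openings -> use keys + grip line
from scipy.optimize import least_squares
def res(p):
    x,y,a,l,tt,r=p;c,si=np.cos(a),np.sin(a);o=[]
    for k,q in {**f,'L':(-55+l,97),'T':(-55+tt,0),'R':(-55+r,-97)}.items():
        o+=[x+c*q[0]-si*q[1]-W[k][0],y+si*q[0]+c*q[1]-W[k][1]]
    return o
r=least_squares(res,[600,0,0,90,90,90]);print(r.x.round(3),r.fun.round(1))
```

```text
tare [429.8 -31.4  65. ] [430.9 -18.7  65. ] [430.1 -31.4  62.5] [431.2 -23.4  60.7]
power [436.  59.  65.] [437.1  69.8  65. ] [436.4  59.2  61.7] [437.2  69.1  64.3]
L [602.7  87.1 207. ] [608.3  92.6 199. ] [601.7  86.8 210.4] [605.5 104.7 209.6]
T [607.   -9.5 207. ] [611.6  -2.8 199. ] [605.8  -9.6 211.3] [609.3   7.9 207.6]
R [ 595.9 -106.6  207. ] [601.3 -98.9 199. ] [ 595.8 -106.5  207.6] [601.1 -98.1 199.6]
[ 5.86908e+02 -4.55900e+00 -9.00000e-02  6.49730e+01  7.74260e+01
  7.55290e+01] [-1.  -0.4  0.9 -0.2  0.1  1.3 -0.  -0.4 -0.  -0.3]
```

```bash
cat > ov.py <<'E'
from h import *
def over(d,X,Y,a,op,out,box,s):
    A,B,C,E=box;o=cv2.resize(d['image'][B:E,A:C,::-1],None,fx=s,fy=s,interpolation=cv2.INTER_CUBIC)
    R=np.array([[np.cos(a),-np.sin(a)],[np.sin(a),np.cos(a)]])
    def loop(q,col):
        q=np.array(q,float);q[:,:2]=q[:,:2]@R.T+[X,Y]
        p=(proj(d,q)-[A,B]+.5)*s
        cv2.polylines(o,[p.round().astype(int)],True,col,1)
    def rect(x,y,hx,hy,z):return [(x-hx,y-hy,z),(x+hx,y-hy,z),(x+hx,y+hy,z),(x-hx,y+hy,z)]
    loop(rect(-155,-35,9,25,65),(0,0,255));loop(rect(-155,55,10,10,65),(0,0,255))
    loop(rect(0,0,85,98,185),(0,255,0)); loop(rect(-43,0,147,103,0),(255,0,0))
    for y,h,l in((97,14,op[0]),(0,20,op[1]),(-97,14,op[2])):
        for z in(182,214): loop(rect(-55+l,y,6,h,z),(0,255,255))
    cv2.imwrite('pics/'+out,o);return o
E
python3 - <<'E'
from ov import *
t=load('top');s=load('side')
a=over(t,587,-7,-.085,(65,77,75),'o1.png',(265,105,365,240),4.2)
b=over(s,587,-4,-.085,(65,77,75),'o2.png',(225,145,375,260),2.5)
b=cv2.resize(b,None,fx=1,fy=1)
h=max(len(a),len(b));f=lambda i:np.pad(i,((0,h-len(i)),(0,0),(0,0)))
cv2.imwrite('pics/o3.png',np.hstack([f(a),f(b)]))
E
```

```text
(no output)
```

View pics/o3.png

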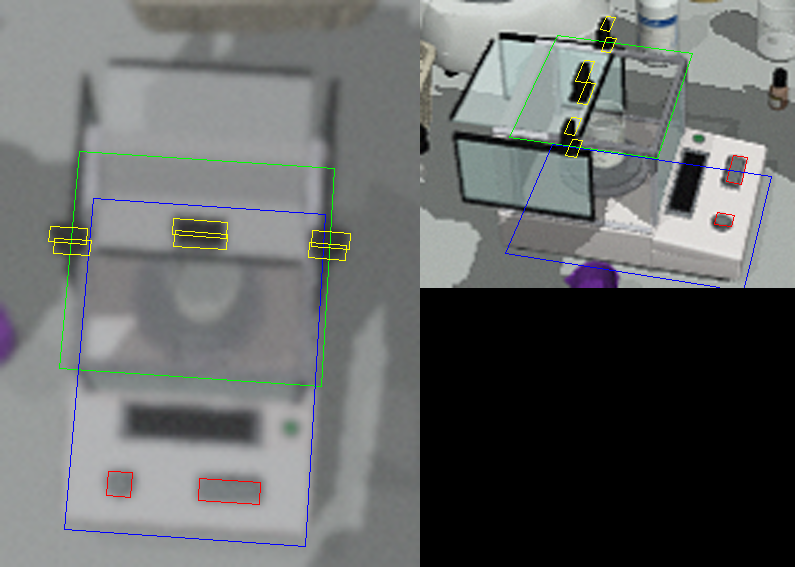

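The fit holds, with the balance at about (587, -6) mm and yaw -0.085. The doors are about 65–77 mm open. Next I raise the arm, align the tool to the balance and shut the fingers. After that, tool x is balance -x and tool y is balance +y.

Call:
step_arm --plan '[{"hand": 0,"z": -0.03,"wz": -0.11},{"hand": 0,"z": -0.03,"wz": -0.11},{"hand": 0,"z": -0.03,"wz": -0.109},{"hand": 0,"z": -0.03},{"hand": 0,"y": -0.03},{"hand": 0,"y": -0.03},{"hand": 0,"y": -0.03},{"hand": 0,"y": -0.03},{"hand": 0,"y": -0.03},{"hand": 0,"y": -0.03}]' --newtons 20

```text
validation failed for argument at $.pl...
```

Call:
step_arm --plan '[{"hand": 0.0,"x": 0,"y": 0,"z": -0.03,"wx": 0,"wy": 0,"wz": -0.11},{"hand": 0.0,"x": 0,"y": 0,"z": -0.03,"wx": 0,"wy": 0,"wz": -0.11},{"hand": 0.0,"x": 0,"y": 0,"z": -0.03,"wx": 0,"wy": 0,"wz": -0.109},{"hand": 0.0,"x": 0,"y": 0,"z": -0.03,"wx": 0,"wy": 0,"wz": 0},{"hand": 0.0,"x": 0,"y": -0.03,"z": 0,"wx": 0,"wy": 0,"wz": 0},{"hand": 0.0,"x": 0,"y": -0.03,"z": 0,"wx": 0,"wy": 0,"wz": 0},{"hand": 0.0,"x": 0,"y": -0.03,"z": 0,"wx": 0,"wy": 0,"wz": 0},{"hand": 0.0,"x": 0,"y": -0.03,"z": 0,"wx": 0,"wy": 0,"wz": 0},{"hand": 0.0,"x": 0,"y": -0.03,"z": 0,"wx": 0,"wy": 0,"wz": 0}]' --newtons 20

```text
time_s: 0.85
eef_pos: [238.7, 420.9, 350.8]
ee_rot: [0.043, 0.999, -0.0, -0.0]
contact_force: [0.7, -0.8, -0.8]
gripper_width: 0.001
gripper_force: 0.0
```

Call:
step_arm --plan '[{"hand": 0,"x": -0.025,"y": -0.03,"z": 0,"wx": 0,"wy": 0,"wz": 0},{"hand": 0,"x": -0.025,"y": -0.03,"z": 0,"wx": 0,"wy": 0,"wz": 0},{"hand": 0,"x": -0.025,"y": -0.03,"z": 0,"wx": 0,"wy": 0,"wz": 0},{"hand": 0,"x": -0.025,"y": -0.03,"z": 0,"wx": 0,"wy": 0,"wz": 0},{"hand": 0,"x": -0.025,"y": -0.03,"z": 0,"wx": 0,"wy": 0,"wz": 0},{"hand": 0,"x": -0.025,"y": -0.03,"z": 0,"wx": 0,"wy": 0,"wz": 0},{"hand": 0,"x": -0.025,"y": -0.03,"z": 0,"wx": 0,"wy": 0,"wz": 0},{"hand": 0,"x": -0.025,"y": -0.03,"z": 0,"wx": 0,"wy": 0,"wz": 0},{"hand": 0,"x": -0.025,"y": -0.03,"z": 0,"wx": 0,"wy": 0,"wz": 0},{"hand": 0,"x": -0.025,"y": -0.03,"z": 0,"wx": 0,"wy": 0,"wz": 0}]'

```text
time_s: 1.68
eef_pos: [462.9, 100.3, 351.3]
ee_rot: [0.043, 0.999, 0.0, 0.0]
contact_force: [0.2, 1.0, -0.1]
gripper_width: 0.001
gripper_force: 0.0
```

Call:
step_arm --plan '[{"hand": 0,"x": -0.025,"y": 0,"z": 0,"wx": 0,"wy": 0,"wz": 0},{"hand": 0,"x": -0.025,"y": 0,"z": 0,"wx": 0,"wy": 0,"wz": 0},{"hand": 0,"x": -0.025,"y": 0,"z": 0,"wx": 0,"wy": 0,"wz": 0},{"hand": 0,"x": -0.025,"y": 0,"z": 0,"wx": 0,"wy": 0,"wz": 0},{"hand": 0,"x": -0.025,"y": 0,"z": 0,"wx": 0,"wy": 0,"wz": 0},{"hand": 0,"x": -0.025,"y": 0,"z": 0,"wx": 0,"wy": 0,"wz": 0},{"hand": 0,"x": -0.025,"y": 0,"z": 0,"wx": 0,"wy": 0,"wz": 0},{"hand": 0,"x": -0.025,"y": 0,"z": 0,"wx": 0,"wy": 0,"wz": 0},{"hand": 0,"x": 0,"y": 0,"z": 0.04,"wx": 0,"wy": 0,"wz": 0},{"hand": 0,"x": 0,"y": 0,"z": 0.04,"wx": 0,"wy": 0,"wz": 0}]'

```text
time_s: 2.52
eef_pos: [664.2, 84.5, 271.5]
ee_rot: [0.043, 0.999, 0.0, 0.002]
contact_force: [0.3, -0.3, -0.9]
gripper_width: 0.003
gripper_force: 0.0
```

Run:
```python
from h import *
d=cam('side'); print(arm.state()['eef_pos'],arm.state()['contact_force'])
i=d['image'][110:260,200:380,::-1]
cv2.imwrite('pics/c1.png',cv2.resize(i,None,fx=4,fy=4,interpolation=cv2.INTER_CUBIC))
```

```text
[658.64418446  84.51865037 260.75888662] [-4.43131755  0.97662928 -7.97019989]
```

View pics/c1.png

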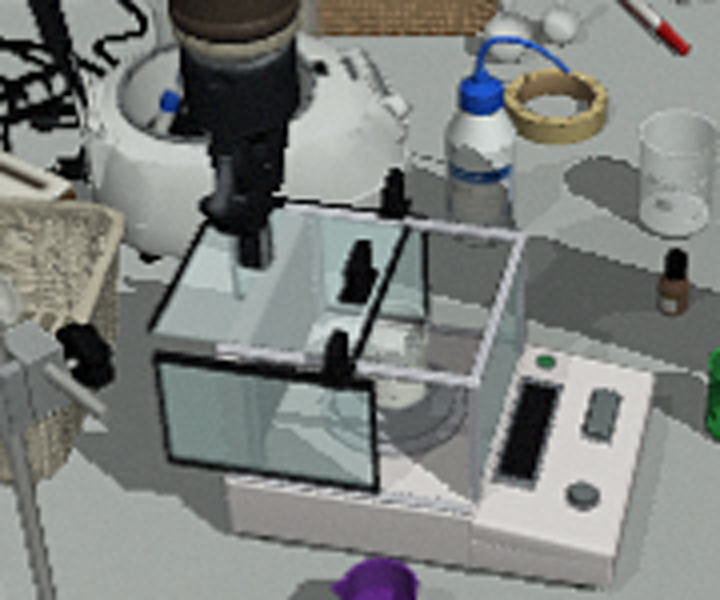

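Call:
step_arm --plan '[{"hand": 0,"x": 0,"y": 0,"z": 0,"wx": 0,"wy": 0,"wz": 0},{"hand": 0,"x": 0,"y": 0,"z": 0,"wx": 0,"wy": 0,"wz": 0}]'

```text
time_s: 2.73
eef_pos: [661.7, 85.2, 272.2]
ee_rot: [0.043, 0.999, -0.0, -0.0]
contact_force: [-0.1, -0.7, 1.1]
gripper_width: 0.003
gripper_force: 0.0
```

Run:
```python
from h import *
d=load('side')
s=arm.state();print(s['eef_pos'],s['contact_force'],s['ee_rot'],proj(d,[658.6,84.5,260.8]))
t=cam('top');s2=arm.state();print(s2['eef_pos'],s2['contact_force'])
cv2.imwrite('pics/c2.png',cv2.resize(t['image'][40:240,220:400,::-1],None,fx=3,fy=3,interpolation=cv2.INTER_CUBIC))
```

```text
[661.69241242  85.16808545 272.15027408] [-0.10297175 -0.66632906  1.12533482] [ 4.28358527e-02  9.99082079e-01 -1.19183100e-04 -2.74540468e-04] [[265.77242041 178.11700378]]
[662.51582896  85.17065782 273.68037899] [ 0.13152993 -0.62891793  1.14663014]
```

View pics/c2.png

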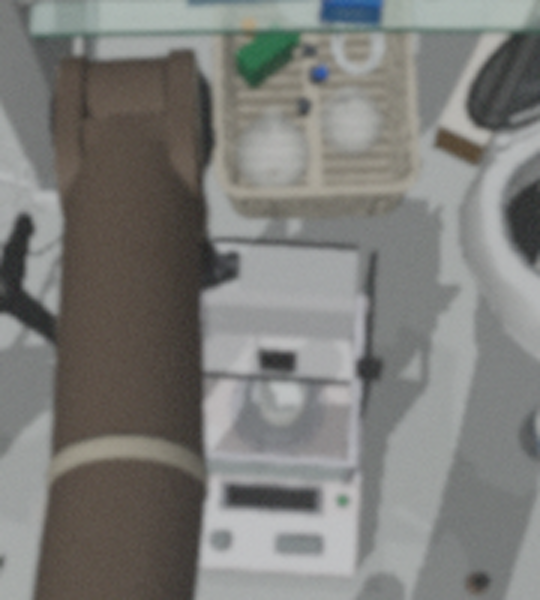

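The tool is over the left side behind the grip, clear of everything, and the disturbance was only a settling transient. I descend gently.

Call:
step_arm --plan '[{"hand": 0,"x": 0,"y": 0,"z": 0.015,"wx": 0,"wy": 0,"wz": 0},{"hand": 0,"x": 0,"y": 0,"z": 0.015,"wx": 0,"wy": 0,"wz": 0},{"hand": 0,"x": 0,"y": 0,"z": 0.015,"wx": 0,"wy": 0,"wz": 0},{"hand": 0,"x": 0,"y": 0,"z": 0.01,"wx": 0,"wy": 0,"wz": 0},{"hand": 0,"x": 0,"y": 0,"z": 0.01,"wx": 0,"wy": 0,"wz": 0},{"hand": 0,"x": 0,"y": 0,"z": 0.006,"wx": 0,"wy": 0,"wz": 0},{"hand": 0,"x": 0,"y": 0,"z": 0.004,"wx": 0,"wy": 0,"wz": 0},{"hand": 0,"x": 0,"y": 0,"z": 0.003,"wx": 0,"wy": 0,"wz": 0},{"hand": 0,"x": 0,"y": 0,"z": 0,"wx": 0,"wy": 0,"wz": 0},{"hand": 0,"x": 0,"y": 0,"z": 0,"wx": 0,"wy": 0,"wz": 0}]'

```text
time_s: 3.62
eef_pos: [661.9, 85.1, 193.6]
ee_rot: [0.043, 0.999, 0.0, 0.0]
contact_force: [-0.2, 0.2, 0.1]
gripper_width: -0.002
gripper_force: 0.0
```

Call:
step_arm --plan '[{"hand": 0,"x": 0.008,"y": 0,"z": 0,"wx": 0,"wy": 0,"wz": 0},{"hand": 0,"x": 0.008,"y": 0,"z": 0,"wx": 0,"wy": 0,"wz": 0},{"hand": 0,"x": 0.008,"y": 0,"z": 0,"wx": 0,"wy": 0,"wz": 0},{"hand": 0,"x": 0.008,"y": 0,"z": 0,"wx": 0,"wy": 0,"wz": 0},{"hand": 0,"x": 0.008,"y": 0,"z": 0,"wx": 0,"wy": 0,"wz": 0},{"hand": 0,"x": 0.008,"y": 0,"z": 0,"wx": 0,"wy": 0,"wz": 0},{"hand": 0,"x": 0.008,"y": 0,"z": 0,"wx": 0,"wy": 0,"wz": 0}]'

```text
time_s: 4.2
eef_pos: [605.5, 89.8, 193.6]
ee_rot: [0.043, 0.999, -0.0, 0.001]
contact_force: [1.9, 0.2, -0.6]
gripper_width: -0.002
gripper_force: 1.6
```

Call:
step_arm --plan '[{"hand": 0,"x": 0.008,"y": 0,"z": 0,"wx": 0,"wy": 0,"wz": 0},{"hand": 0,"x": 0.008,"y": 0,"z": 0,"wx": 0,"wy": 0,"wz": 0},{"hand": 0,"x": 0.008,"y": 0,"z": 0,"wx": 0,"wy": 0,"wz": 0},{"hand": 0,"x": 0.005,"y": 0,"z": 0,"wx": 0,"wy": 0,"wz": 0},{"hand": 0,"x": 0.005,"y": 0,"z": 0,"wx": 0,"wy": 0,"wz": 0}]'

```text
time_s: 4.62
eef_pos: [571.5, 92.5, 193.5]
ee_rot: [0.043, 0.999, -0.0, 0.0]
contact_force: [2.4, -3.1, 1.5]
gripper_width: 0.001
gripper_force: 1.3
```

Call:
step_arm --plan '[{"hand": 0,"x": 0.004,"y": 0,"z": 0,"wx": 0,"wy": 0,"wz": 0},{"hand": 0,"x": 0.003,"y": 0,"z": 0,"wx": 0,"wy": 0,"wz": 0},{"hand": 0,"x": 0.003,"y": 0,"z": 0,"wx": 0,"wy": 0,"wz": 0}]'

```text
time_s: 4.87
eef_pos: [561.9, 93.7, 193.4]
ee_rot: [0.043, 0.999, 0.0, 0.0]
contact_force: [2.8, -2.4, -0.2]
gripper_width: 0.002
gripper_force: 1.2
```

Call:
step_arm --plan '[{"hand": 0,"x": 0.003,"y": 0,"z": 0,"wx": 0,"wy": 0,"wz": 0},{"hand": 0,"x": 0.0,"y": 0,"z": 0,"wx": 0,"wy": 0,"wz": 0}]'

```text
time_s: 5.03
eef_pos: [560.5, 93.9, 193.5]
ee_rot: [0.043, 0.999, 0.0, 0.002]
contact_force: [8.2, -1.9, -3.5]
gripper_width: 0.0
gripper_force: 4.0
```

Call:
step_arm --plan '[{"hand": 0,"x": 0.002,"y": 0,"z": 0,"wx": 0,"wy": 0,"wz": 0},{"hand": 0,"x": 0.0,"y": 0,"z": 0,"wx": 0,"wy": 0,"wz": 0}]'

```text
time_s: 5.2
eef_pos: [560.5, 93.9, 193.6]
ee_rot: [0.043, 0.999, 0.0, 0.004]
contact_force: [15.3, -1.8, -8.6]
gripper_width: -0.0
gripper_force: 7.6
```

The left door is against its stop. Next is the top cover: back off, rise, go behind its grip and descend.

Call:
step_arm --plan '[{"hand": 0,"x": -0.01,"y": 0,"z": 0,"wx": 0,"wy": 0,"wz": 0},{"hand": 0,"x": -0.015,"y": 0,"z": -0.015,"wx": 0,"wy": 0,"wz": 0},{"hand": 0,"x": -0.015,"y": 0,"z": -0.02,"wx": 0,"wy": 0,"wz": 0},{"hand": 0,"x": -0.015,"y": 0,"z": -0.015,"wx": 0,"wy": 0,"wz": 0},{"hand": 0,"x": -0.015,"y": -0.017,"z": 0,"wx": 0,"wy": 0,"wz": 0},{"hand": 0,"x": -0.015,"y": -0.02,"z": 0,"wx": 0,"wy": 0,"wz": 0},{"hand": 0,"x": -0.015,"y": -0.02,"z": 0,"wx": 0,"wy": 0,"wz": 0},{"hand": 0,"x": -0.01,"y": -0.02,"z": 0,"wx": 0,"wy": 0,"wz": 0},{"hand": 0,"x": 0,"y": -0.02,"z": 0,"wx": 0,"wy": 0,"wz": 0},{"hand": 0,"x": 0,"y": 0,"z": 0,"wx": 0,"wy": 0,"wz": 0}]'

```text
time_s: 6.03
eef_pos: [657.6, -17.2, 242.6]
ee_rot: [0.046, 0.999, -0.001, -0.001]
contact_force: [-0.4, -1.9, 1.1]
gripper_width: 0.003
gripper_force: 0.0
```

Call:
step_arm --plan '[{"hand": 0,"x": 0,"y": 0,"z": 0.015,"wx": 0,"wy": 0,"wz": 0},{"hand": 0,"x": 0,"y": 0,"z": 0.013,"wx": 0,"wy": 0,"wz": 0},{"hand": 0,"x": 0,"y": 0,"z": 0.01,"wx": 0,"wy": 0,"wz": 0},{"hand": 0,"x": 0,"y": 0,"z": 0.006,"wx": 0,"wy": 0,"wz": 0},{"hand": 0,"x": 0,"y": 0,"z": 0.005,"wx": 0,"wy": 0,"wz": 0},{"hand": 0,"x": 0,"y": 0,"z": 0,"wx": 0,"wy": 0,"wz": 0}]'

```text
time_s: 6.53
eef_pos: [657.8, -11.4, 193.2]
ee_rot: [0.043, 0.999, 0.0, -0.001]
contact_force: [0.6, -0.9, -0.0]
gripper_width: -0.002
gripper_force: 0.0
```

Call:
step_arm --plan '[{"hand": 0,"x": 0.01,"y": 0,"z": 0,"wx": 0,"wy": 0,"wz": 0},{"hand": 0,"x": 0.01,"y": 0,"z": 0,"wx": 0,"wy": 0,"wz": 0},{"hand": 0,"x": 0.01,"y": 0,"z": 0,"wx": 0,"wy": 0,"wz": 0},{"hand": 0,"x": 0.01,"y": 0,"z": 0,"wx": 0,"wy": 0,"wz": 0},{"hand": 0,"x": 0.01,"y": 0,"z": 0,"wx": 0,"wy": 0,"wz": 0},{"hand": 0,"x": 0.01,"y": 0,"z": 0,"wx": 0,"wy": 0,"wz": 0}]'

```text
time_s: 7.03
eef_pos: [599.3, -6.9, 195.1]
ee_rot: [0.043, 0.999, -0.0, 0.001]
contact_force: [3.4, -1.0, -2.9]
gripper_width: 0.0
gripper_force: 1.7
```

Call:
step_arm --plan '[{"hand": 0,"x": 0.009,"y": 0,"z": 0,"wx": 0,"wy": 0,"wz": 0},{"hand": 0,"x": 0.009,"y": 0,"z": 0,"wx": 0,"wy": 0,"wz": 0},{"hand": 0,"x": 0.008,"y": 0,"z": 0,"wx": 0,"wy": 0,"wz": 0},{"hand": 0,"x": 0.006,"y": 0,"z": 0,"wx": 0,"wy": 0,"wz": 0},{"hand": 0,"x": 0.005,"y": 0,"z": 0,"wx": 0,"wy": 0,"wz": 0},{"hand": 0,"x": 0.004,"y": 0,"z": 0,"wx": 0,"wy": 0,"wz": 0},{"hand": 0,"x": 0,"y": 0,"z": 0,"wx": 0,"wy": 0,"wz": 0}]'

```text
time_s: 7.62
eef_pos: [556.9, -3.0, 194.4]
ee_rot: [0.043, 0.999, 0.0, -0.0]
contact_force: [0.2, 0.4, -0.1]
gripper_width: -0.005
gripper_force: 0.0
```

Call:
step_arm --plan '[{"hand": 0,"x": 0.003,"y": 0,"z": 0,"wx": 0,"wy": 0,"wz": 0},{"hand": 0,"x": 0.003,"y": 0,"z": 0,"wx": 0,"wy": 0,"wz": 0},{"hand": 0,"x": 0.0,"y": 0,"z": 0,"wx": 0,"wy": 0,"wz": 0}]'

```text
time_s: 7.87
eef_pos: [553.1, -2.6, 194.5]
ee_rot: [0.043, 0.999, 0.0, 0.002]
contact_force: [7.7, -1.0, -3.4]
gripper_width: 0.003
gripper_force: 3.7
```

Call:
step_arm --plan '[{"hand": 0,"x": 0.002,"y": 0,"z": 0,"wx": 0,"wy": 0,"wz": 0},{"hand": 0,"x": 0.0,"y": 0,"z": 0,"wx": 0,"wy": 0,"wz": 0}]'

```text
time_s: 8.03
eef_pos: [553.1, -2.6, 194.6]
ee_rot: [0.043, 0.999, -0.0, 0.004]
contact_force: [15.1, -0.6, -8.2]
gripper_width: 0.002
gripper_force: 7.4
```

Both stops agree (balance x about -34.5). Now the right door, done the same way.

Call:
step_arm --plan '[{"hand": 0,"x": -0.01,"y": 0,"z": 0,"wx": 0,"wy": 0,"wz": 0},{"hand": 0,"x": -0.015,"y": 0,"z": -0.015,"wx": 0,"wy": 0,"wz": 0},{"hand": 0,"x": -0.015,"y": 0,"z": -0.02,"wx": 0,"wy": 0,"wz": 0},{"hand": 0,"x": -0.015,"y": 0,"z": -0.015,"wx": 0,"wy": 0,"wz": 0},{"hand": 0,"x": -0.015,"y": -0.017,"z": 0,"wx": 0,"wy": 0,"wz": 0},{"hand": 0,"x": -0.015,"y": -0.02,"z": 0,"wx": 0,"wy": 0,"wz": 0},{"hand": 0,"x": -0.015,"y": -0.02,"z": 0,"wx": 0,"wy": 0,"wz": 0},{"hand": 0,"x": -0.01,"y": -0.02,"z": 0,"wx": 0,"wy": 0,"wz": 0},{"hand": 0,"x": 0,"y": -0.02,"z": 0,"wx": 0,"wy": 0,"wz": 0},{"hand": 0,"x": 0,"y": 0,"z": 0,"wx": 0,"wy": 0,"wz": 0}]'

```text
time_s: 8.87
eef_pos: [649.8, -114.1, 243.4]
ee_rot: [0.046, 0.999, -0.001, -0.001]
contact_force: [-1.1, -0.9, 0.4]
gripper_width: 0.001
gripper_force: 0.0
```

Call:
step_arm --plan '[{"hand": 0,"x": 0,"y": 0,"z": 0.015,"wx": 0,"wy": 0,"wz": 0},{"hand": 0,"x": 0,"y": 0,"z": 0.013,"wx": 0,"wy": 0,"wz": 0},{"hand": 0,"x": 0,"y": 0,"z": 0.01,"wx": 0,"wy": 0,"wz": 0},{"hand": 0,"x": 0,"y": 0,"z": 0.006,"wx": 0,"wy": 0,"wz": 0},{"hand": 0,"x": 0,"y": 0,"z": 0.005,"wx": 0,"wy": 0,"wz": 0},{"hand": 0,"x": 0,"y": 0,"z": 0,"wx": 0,"wy": 0,"wz": 0}]'

```text
time_s: 9.37
eef_pos: [650.5, -108.2, 194.2]
ee_rot: [0.043, 0.999, 0.0, -0.001]
contact_force: [-1.2, 0.3, 1.2]
gripper_width: 0.0
gripper_force: 0.0
```

Call:
step_arm --plan '[{"hand": 0,"x": 0.01,"y": 0,"z": 0,"wx": 0,"wy": 0,"wz": 0},{"hand": 0,"x": 0.01,"y": 0,"z": 0,"wx": 0,"wy": 0,"wz": 0},{"hand": 0,"x": 0.01,"y": 0,"z": 0,"wx": 0,"wy": 0,"wz": 0},{"hand": 0,"x": 0.01,"y": 0,"z": 0,"wx": 0,"wy": 0,"wz": 0},{"hand": 0,"x": 0.01,"y": 0,"z": 0,"wx": 0,"wy": 0,"wz": 0},{"hand": 0,"x": 0.01,"y": 0,"z": 0,"wx": 0,"wy": 0,"wz": 0}]'

```text
time_s: 9.87
eef_pos: [592.0, -103.7, 196.1]
ee_rot: [0.043, 0.999, -0.0, 0.001]
contact_force: [4.1, -1.6, -2.2]
gripper_width: 0.0
gripper_force: 1.7
```

Call:
step_arm --plan '[{"hand": 0,"x": 0.009,"y": 0,"z": 0,"wx": 0,"wy": 0,"wz": 0},{"hand": 0,"x": 0.009,"y": 0,"z": 0,"wx": 0,"wy": 0,"wz": 0},{"hand": 0,"x": 0.008,"y": 0,"z": 0,"wx": 0,"wy": 0,"wz": 0},{"hand": 0,"x": 0.006,"y": 0,"z": 0,"wx": 0,"wy": 0,"wz": 0},{"hand": 0,"x": 0.005,"y": 0,"z": 0,"wx": 0,"wy": 0,"wz": 0},{"hand": 0,"x": 0.004,"y": 0,"z": 0,"wx": 0,"wy": 0,"wz": 0},{"hand": 0,"x": 0.003,"y": 0,"z": 0,"wx": 0,"wy": 0,"wz": 0},{"hand": 0,"x": 0.003,"y": 0,"z": 0,"wx": 0,"wy": 0,"wz": 0},{"hand": 0,"x": 0,"y": 0,"z": 0,"wx": 0,"wy": 0,"wz": 0}]'

```text
time_s: 10.62
eef_pos: [545.7, -99.5, 195.6]
ee_rot: [0.043, 0.999, -0.0, 0.002]
contact_force: [6.8, -2.1, -2.0]
gripper_width: 0.003
gripper_force: 3.5
```

Call:
step_arm --plan '[{"hand": 0,"x": 0.002,"y": 0,"z": 0,"wx": 0,"wy": 0,"wz": 0},{"hand": 0,"x": 0.0,"y": 0,"z": 0,"wx": 0,"wy": 0,"wz": 0}]'

```text
time_s: 10.78
eef_pos: [545.7, -99.5, 195.7]
ee_rot: [0.043, 0.999, -0.001, 0.004]
contact_force: [13.9, -3.5, -6.3]
gripper_width: -0.004
gripper_force: 7.0
```

All three are at their stops, which also refines the yaw to -0.076 and puts the tare key at about (431, -31). I rise and go above it.

Call:
step_arm --plan '[{"hand": 0,"x": -0.01,"y": 0,"z": 0,"wx": 0,"wy": 0,"wz": 0},{"hand": 0,"x": 0,"y": 0,"z": -0.03,"wx": 0,"wy": 0,"wz": 0},{"hand": 0,"x": 0,"y": 0,"z": -0.03,"wx": 0,"wy": 0,"wz": 0},{"hand": 0,"x": 0.025,"y": 0.01,"z": -0.01,"wx": 0,"wy": 0,"wz": 0},{"hand": 0,"x": 0.025,"y": 0.01,"z": 0,"wx": 0,"wy": 0,"wz": 0},{"hand": 0,"x": 0.025,"y": 0.01,"z": 0,"wx": 0,"wy": 0,"wz": 0},{"hand": 0,"x": 0.025,"y": 0.01,"z": 0,"wx": 0,"wy": 0,"wz": 0},{"hand": 0,"x": 0.015,"y": 0.01,"z": 0,"wx": 0,"wy": 0,"wz": 0},{"hand": 0,"x": 0.01,"y": 0.008,"z": 0,"wx": 0,"wy": 0,"wz": 0},{"hand": 0,"x": 0,"y": 0,"z": 0,"wx": 0,"wy": 0,"wz": 0}]'

```text
time_s: 11.62
eef_pos: [430.4, -29.8, 264.9]
ee_rot: [0.042, 0.999, 0.001, -0.001]
contact_force: [-0.5, -0.2, 0.8]
gripper_width: 0.001
gripper_force: 0.0
```

Call:
step_arm --plan '[{"hand": 0,"x": 0,"y": 0,"z": 0.025,"wx": 0,"wy": 0,"wz": 0},{"hand": 0,"x": 0,"y": 0,"z": 0.025,"wx": 0,"wy": 0,"wz": 0},{"hand": 0,"x": 0,"y": 0,"z": 0.025,"wx": 0,"wy": 0,"wz": 0},{"hand": 0,"x": 0,"y": 0,"z": 0.02,"wx": 0,"wy": 0,"wz": 0},{"hand": 0,"x": 0,"y": 0,"z": 0.015,"wx": 0,"wy": 0,"wz": 0},{"hand": 0,"x": 0,"y": 0,"z": 0.01,"wx": 0,"wy": 0,"wz": 0},{"hand": 0,"x": 0,"y": 0,"z": 0,"wx": 0,"wy": 0,"wz": 0},{"hand": 0,"x": 0,"y": 0,"z": 0,"wx": 0,"wy": 0,"wz": 0}]'

```text
time_s: 12.28
eef_pos: [432.5, -32.1, 144.8]
ee_rot: [0.043, 0.999, -0.0, -0.001]
contact_force: [0.8, 1.6, 1.0]
gripper_width: 0.002
gripper_force: 0.0
```

Run:
```python
from h import *
s=arm.state();print(s['eef_pos'],s['contact_force'])
d=cam('side');i=cv2.resize(d['image'][110:260,220:400,::-1],None,fx=4,fy=4,interpolation=cv2.INTER_CUBIC)
cv2.imwrite('pics/c3.png',i)
```

```text
[432.54643284 -32.08369131 144.81483402] [0.81296713 1.59824963 0.97692714]
```

View pics/c3.png

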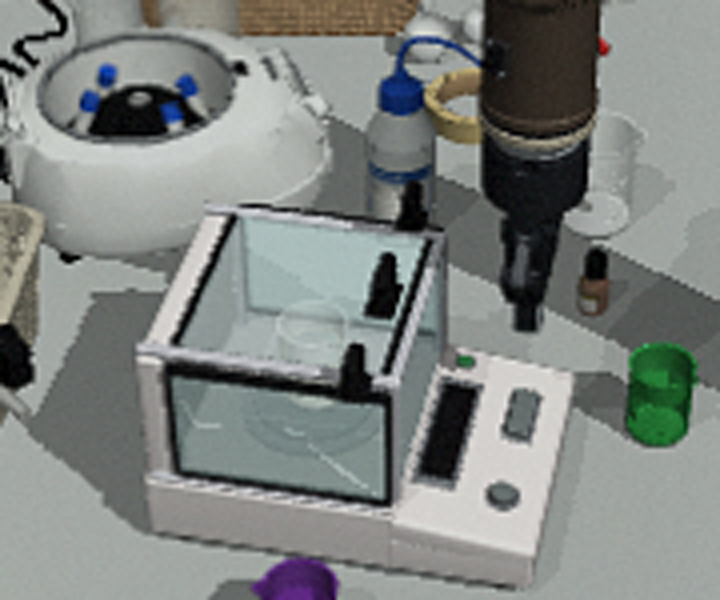

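The shield is shut all round, and the fingertips are above the console at crop (527,328). I'll check the tip against the key in the same view.

Run:
```python
from h import *
d=load('side');print(proj(d,[[432.5,-32.1,144.8],[432.5,-32.1,65]]))
print(atz(d,350.3,213.8,65),atz(d,351.8,192,144.8))
```

```text
[[351.43118826 190.71613034]
 [350.4708868  210.64452936]]
[431.73787435 -17.66971221  65.        ] [430.89447295 -26.30693531 144.8       ]
```

Call:
step_arm --plan '[{"hand": 0,"x": 0,"y": 0.005,"z": 0.015,"wx": 0,"wy": 0,"wz": 0},{"hand": 0,"x": 0,"y": 0,"z": 0.02,"wx": 0,"wy": 0,"wz": 0},{"hand": 0,"x": 0,"y": 0,"z": 0.015,"wx": 0,"wy": 0,"wz": 0},{"hand": 0,"x": 0,"y": 0,"z": 0.01,"wx": 0,"wy": 0,"wz": 0},{"hand": 0,"x": 0,"y": 0,"z": 0.007,"wx": 0,"wy": 0,"wz": 0},{"hand": 0,"x": 0,"y": 0,"z": 0.004,"wx": 0,"wy": 0,"wz": 0},{"hand": 0,"x": 0,"y": 0,"z": 0,"wx": 0,"wy": 0,"wz": 0},{"hand": 0,"x": 0,"y": 0,"z": 0,"wx": 0,"wy": 0,"wz": 0}]'

```text
time_s: 13.0
eef_pos: [433.7, -26.8, 74.8]
ee_rot: [0.043, 0.999, 0.0, 0.0]
contact_force: [0.2, -0.6, 0.1]
gripper_width: 0.001
gripper_force: 0.0
```

Call:
step_arm --plan '[{"hand": 0,"x": 0,"y": 0,"z": 0.004,"wx": 0,"wy": 0,"wz": 0},{"hand": 0,"x": 0,"y": 0,"z": 0.003,"wx": 0,"wy": 0,"wz": 0},{"hand": 0,"x": 0,"y": 0,"z": 0.002,"wx": 0,"wy": 0,"wz": 0},{"hand": 0,"x": 0,"y": 0,"z": 0,"wx": 0,"wy": 0,"wz": 0},{"hand": 0,"x": 0,"y": 0,"z": 0,"wx": 0,"wy": 0,"wz": 0}]'

```text
time_s: 13.42
eef_pos: [433.4, -26.7, 65.3]
ee_rot: [0.043, 0.999, 0.0, 0.0]
contact_force: [0.3, -0.8, 0.6]
gripper_width: 0.003
gripper_force: 0.4
```

Call:
step_arm --plan '[{"hand": 0,"x": 0,"y": 0,"z": 0.002,"wx": 0,"wy": 0,"wz": 0},{"hand": 0,"x": 0,"y": 0,"z": 0.002,"wx": 0,"wy": 0,"wz": 0},{"hand": 0,"x": 0,"y": 0,"z": 0,"wx": 0,"wy": 0,"wz": 0}]'

```text
time_s: 13.67
eef_pos: [433.8, -26.7, 61.9]
ee_rot: [0.043, 0.999, 0.0, 0.0]
contact_force: [-2.2, 0.7, 14.8]
gripper_width: 0.002
gripper_force: 7.1
```

Call:
step_arm --plan '[{"hand": 0,"x": 0,"y": 0,"z": 0.002,"wx": 0,"wy": 0,"wz": 0},{"hand": 0,"x": 0,"y": 0,"z": 0,"wx": 0,"wy": 0,"wz": 0},{"hand": 0,"x": 0,"y": 0,"z": 0,"wx": 0,"wy": 0,"wz": 0}]'

```text
time_s: 13.92
eef_pos: [434.0, -26.7, 61.4]
ee_rot: [0.043, 0.999, 0.001, 0.001]
contact_force: [-9.2, 0.6, 39.5]
gripper_width: 0.0
gripper_force: 20.4
```

The key is bottomed: first touch at about z 65.3, stop at 61.5. I release and retreat.

Call:
step_arm --plan '[{"hand": 0,"x": 0,"y": 0,"z": -0.005,"wx": 0,"wy": 0,"wz": 0},{"hand": 0,"x": 0,"y": 0,"z": -0.015,"wx": 0,"wy": 0,"wz": 0},{"hand": 0,"x": 0,"y": 0,"z": -0.025,"wx": 0,"wy": 0,"wz": 0},{"hand": 0,"x": 0,"y": 0,"z": -0.03,"wx": 0,"wy": 0,"wz": 0},{"hand": 0,"x": 0,"y": 0,"z": -0.03,"wx": 0,"wy": 0,"wz": 0},{"hand": 0,"x": 0,"y": 0,"z": -0.02,"wx": 0,"wy": 0,"wz": 0},{"hand": 0,"x": 0,"y": 0,"z": 0,"wx": 0,"wy": 0,"wz": 0},{"hand": 0,"x": 0,"y": 0,"z": 0,"wx": 0,"wy": 0,"wz": 0},{"hand": 0,"x": 0,"y": 0,"z": 0,"wx": 0,"wy": 0,"wz": 0}]'

```text
time_s: 14.67
eef_pos: [432.6, -26.6, 183.5]
ee_rot: [0.043, 0.999, 0.0, -0.001]
contact_force: [-1.0, -0.2, 0.0]
gripper_width: -0.002
gripper_force: 0.0
```

Run:
```python
from h import *
d=cam('side');i=cv2.resize(d['image'][110:260,220:400,::-1],None,fx=4,fy=4,interpolation=cv2.INTER_CUBIC)
cv2.imwrite('pics/c4.png',i)
```

```text
(no output)
```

View pics/c4.png

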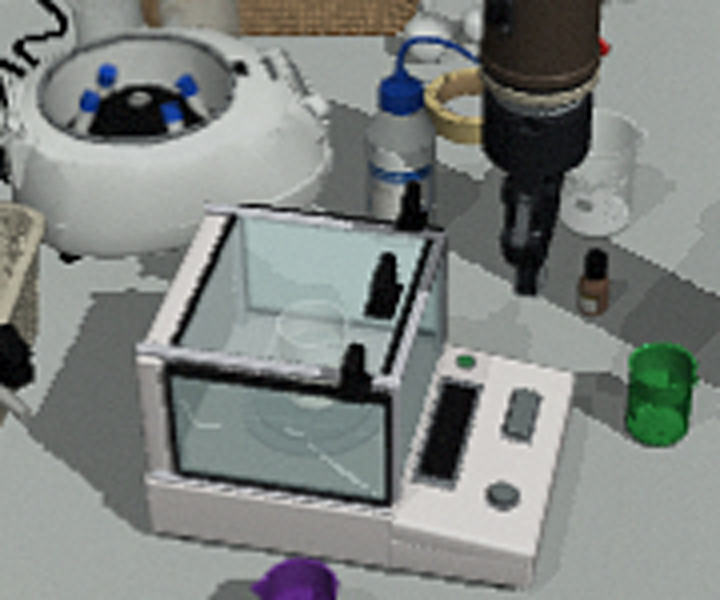

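The three grips are in line at the front at (355,370), (383,285) and (412,205). The tare key at (521,415) is back up, the beaker is still standing and the arm is clear.

```bash
python3 -c "
from bench import arm
print(arm.close_job())"
```

```text
the job is handed in; nothing more can be done
None
```

I pushed both doors and the top cover to their stops, pressed the tare key fully down and released it, then handed the job in at about 15 s of the 54 s allowed; no verdict came back.

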